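# Pack slate plaques slate side up and put the keeper bar on

### The arm

A 6-joint arm with a two-finger parallel gripper is mounted at the origin on the work surface. World frame = base frame: x ahead of the robot, y to its left, z up, the work surface at z = 0. Lengths are in m, angles in degrees, forces in N, time in s.
With the tool pointing down it reaches from about 0.325 to 0.85 m from the base axis. Payload 15.5 kg.
Tool frame: the origin (TCP) lies at the very end of the fingers, on their centre line; the grasp point (between the pads) lies arm.grip_depth behind it (arm.grip_depth is the distance from the TCP to the grasp point, in m); z points along the fingers, y is the line along which they close (so a half turn about z gives the same grasp; the last joint's range is limited). The gripper opens to 91 mm and grips with 3 to 60 N. Pads are 32 mm wide; open, the fingers measure 118 mm over their backs; the gripper's body (76 mm by 178 mm) begins 60 mm behind the grasp point.
Start: joints at [-74.8, 28.281, 77.091, -0, 74.628, -5.472], TCP at [0.221, -0.585, 0.177] pointing down, gripper open.
Joint ranges: [-166.48, 166.48], [-47.26, 123.95], [12.59, 153.08], [-70.14, 250.14], [6.76, 159.57], [-176.63, 176.63]. Speed limits (degrees/s): [108.29, 108.29, 147.25, 172.46, 172.46, 172.46].

### API

Orientations are given as a 3x3 rotation matrix whose columns are the frame's x, y, z axes.
In Python, from rig import arm gives the robot as it stands. Calls block until the motion is done:
- arm.move_to(position, orientation): joint-space move of the TCP to a pose.
- arm.move_l(position, orientation=None, feed=0.15): straight line of the TCP; orientation=None keeps the orientation; feed is the mean speed in m/s.
- arm.move_joints(angles): joint-space move.
- arm.grip(opening): finger opening in m; the grip force is fixed at half the most; returns when the fingers have stopped.
- arm.sleep(seconds).
- arm.solve_ik(position, orientation): joint angles nearest the present ones, or None.
- arm.snapshot(name): name is "scene" or "side" or "wrist"; returns the picture (384x512x3 uint8, red, green, blue); there is no depth.
- arm.get_calibration(name): a dict with "intrinsics" (3x3 intrinsics, pixels), "k1" (the pictures are not rectified: a ray, as slopes to the right and down, at radius r is drawn at 1 + k1 r^2 times it, then the intrinsics apply), "cam_to_world" (4x4, takes a point from camera to world coordinates). Camera axes: x right, y down, z forward; pixel columns grow to the right and rows downward; lengths in m; the calibration is good to about 2 mm. A picture is of the moment at which its call begins: read the wrist's pose just before it. get_calibration takes no time and is no camera call; for the wrist camera it gives the pose at the moment of the call.
A pose or a line that the arm cannot do raises arm.Unreachable and nothing moves.
- arm.sign_off(): hands the job in; it is judged then, once.
Readings, each from a call of its own:
- arm.current_t(): time.
- arm.current_joint_positions(): joint angles.
- arm.current_dq(): joint speeds.
- arm.current_tau(): joint torques, N m.
- arm.current_ee_pos(): TCP position.
- arm.current_tool_rot(): TCP orientation.
- arm.current_force(): force on the tool from outside, world axes, zero at the start.
- arm.current_torque(): the same for the moment, N m.
- arm.current_width(): finger opening in m.
- arm.current_grasp_force(): force on a finger pad.
Only numpy, scipy, OpenCV 4.12 (cv2) and the standard library are available. Lean on these libraries where they do the work, as an engineer would, in place of code of your own. Each camera call takes 0.05 s, during which the arm holds its last target. There are 200 camera calls.

### The job

Pack the slate-inlaid wooden plaques that are lying cork side up on the bench (there are three or four): turn each one slate side up by standing it on end against the wooden fence and tipping it back over onto its cork, and stack them all flat, slate up, in the packing cradle. Then lay the keeper bar across the cradle's two end supports, down in their notches. Leave the wax tin, the brush and the mug where they are.

Things in the scene. Friction and masses are not known exactly. Their poses are not given: they have to be found in the camera images.
- plaque1: plaque: a cherry-wood rectangle 100 x 64 x 12 mm, about 0.18 kg, with a dark slate inlay on one broad face and cork on the other. Origin at its centre; x along the 100 mm length, y along the 64 mm width, z points out of the CORK face. It starts lying flat on the bench with the cork up. The position is None if this plaque is absent.
- plaque2: plaque: a cherry-wood rectangle 100 x 64 x 12 mm, about 0.18 kg, with a dark slate inlay on one broad face and cork on the other. Origin at its centre; x along the 100 mm length, y along the 64 mm width, z points out of the CORK face. It starts lying flat on the bench with the cork up. The position is None if this plaque is absent.
- plaque3: plaque: a cherry-wood rectangle 100 x 64 x 12 mm, about 0.18 kg, with a dark slate inlay on one broad face and cork on the other. Origin at its centre; x along the 100 mm length, y along the 64 mm width, z points out of the CORK face. It starts lying flat on the bench with the cork up. The position is None if this plaque is absent.
- plaque4: plaque: a cherry-wood rectangle 100 x 64 x 12 mm, about 0.18 kg, with a dark slate inlay on one broad face and cork on the other. Origin at its centre; x along the 100 mm length, y along the 64 mm width, z points out of the CORK face. It starts lying flat on the bench with the cork up. The position is None if this plaque is absent.
- fence: light wooden board fixed upright on the bench: 20 mm thick (x), 200 mm long (y), 50 mm high, half as high as a plaque on end. Origin on the bench under its middle; x is the normal of its broad faces and points roughly to the left (world +y): the working face, towards the plaques, is at x = -10 mm. Steel brackets, 3 mm high, reach 40 mm behind it. A plaque leant 10 to 15 degrees back on it stays.
- cradle: packing cradle, fixed; plywood base 180 (x) x 110 (y) x 10 mm, origin on the bench under its middle. Plaques stack on the base, length along x, between two wooden end supports 112 mm apart. Thin corner cheeks (inner faces at y = +-36 mm, |x| 38 to 56 mm, top z = 55 mm) leave 72 mm in y; between the cheeks the sides are open for fingers.
- notch_line (a point): point midway between the notches of the cradle's two end supports, at their floor height (cradle z = 63 mm, 5 mm above a stack of four plaques). Supports: |x| 56 to 76 mm, 84 mm wide, tops at z = 77 mm; each has a notch in the middle of its top, open in x, 38 mm wide in y, 14 mm deep. Axes as the cradle's.
- keeper: the keeper bar: a loose straight wooden bar 166 x 30 x 16 mm, 0.12 kg, with grey felt bands near the ends of one broad face (either broad face may go down). Origin at its centre; x along its length, y along its 30 mm width. It starts flat on the bench. Laid in the notches, its centre is 71 mm above the bench.
- tin: bystander: round wax tin, 64 mm across, 45 mm high, origin under its middle
- brush: bystander: wooden brush, 150 mm long, 26 mm high, lying; origin under its middle
- mug: bystander: blue mug, 76 mm across, 85 mm high, origin under its middle
Mind the look-alikes: they are no part of the job. What is shaped like the plaque4 but blue, green or yellow is not meant.

How it is judged:
By the outcome, as a careful person would: the job done as asked, in the order asked, and still so for the second after the job is handed in, with the robot touching nothing.
Of plaque1, plaque2, plaque3, plaque4 only 3 to 4 are there at a start; the rules pass over those that are not, and their reading is None.
At some moment in a run one of plaque1, plaque2, plaque3, plaque4, keeper may be knocked a few centimetres aside while the robot is not near it.
Once in a run the grip may slacken for a moment while it holds something.
It also fails if it takes over 210 s, if anything falls off the work surface, if the arm or the gripper's body presses on something with over 40 N, if the wrist force passes 120 N, or if a joint passes its speed limit or range.

## Working session

There is one attempt and no reset: what is moved stays moved. The work goes in short steps, each a Python script; the robot and the scene stay as the last script left them, time stands still between calls to the robot, and variables do not carry over. Pictures are saved under pics/ and viewed, at most 14 in all, crops included, and the job is handed in when it is done.

```bash
ls; mkdir -p pics
python3 - <<'E'
from rig import arm
import cv2, numpy as np
np.set_printoptions(precision=4,suppress=True)
a=arm.snapshot("scene");b=arm.snapshot("side");c=arm.snapshot("wrist")
for n,i in zip(("scene","side","wrist"),(a,b,c)):
    cv2.imwrite(f"pics/{n}0.png",cv2.resize(i[:,:,::-1],(800,600),interpolation=cv2.INTER_CUBIC))
    np.save(f"pics/{n}0.npy",i)
    k=arm.get_calibration(n);print(n,k)
print(arm.grip_depth,arm.current_width(),arm.current_t(),arm.current_tool_rot())
E
```

```text
pics
scene {'intrinsics': array([[362.6903,   0.    , 259.9535],
       [  0.    , 362.6903, 193.4297],
       [  0.    ,   0.    ,   1.    ]]), 'k1': -0.035111218593448186, 'cam_to_world': array([[ 0.8343,  0.4177, -0.3598,  0.9405],
       [ 0.5513, -0.624 ,  0.5539, -0.674 ],
       [ 0.0069, -0.6604, -0.7508,  0.9091],
       [ 0.    ,  0.    ,  0.    ,  1.    ]])}
side {'intrinsics': array([[395.059 ,   0.    , 252.1864],
       [  0.    , 395.059 , 190.3234],
       [  0.    ,   0.    ,   1.    ]]), 'k1': -0.006103501019494954, 'cam_to_world': array([[-0.8804, -0.339 ,  0.3316,  0.1467],
       [-0.4742,  0.6316, -0.6133,  0.7372],
       [-0.0015, -0.6972, -0.7168,  0.9865],
       [ 0.    ,  0.    ,  0.    ,  1.    ]])}
wrist {'intrinsics': array([[320.9703,   0.    , 252.9279],
       [  0.    , 320.9703, 196.7189],
       [  0.    ,   0.    ,   1.    ]]), 'k1': -0.07951521611895826, 'cam_to_world': array([[ 0.3532, -0.8974, -0.2646,  0.2966],
       [-0.9356, -0.3389, -0.0995, -0.5559],
       [-0.0004,  0.2826, -0.9592,  0.3843],
       [ 0.    ,  0.    ,  0.    ,  1.    ]])}
0.0188 0.09107121330524756 0.15 [[ 0.9356  0.353  -0.0002]
 [ 0.353  -0.9356  0.0009]
 [ 0.0001 -0.0009 -1.    ]]
```

View pics/scene0.png

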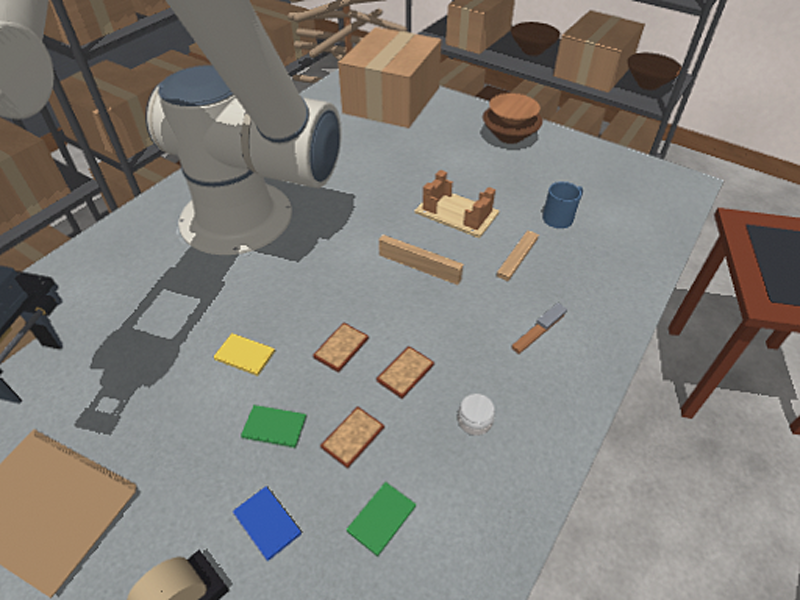

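View pics/side0.png

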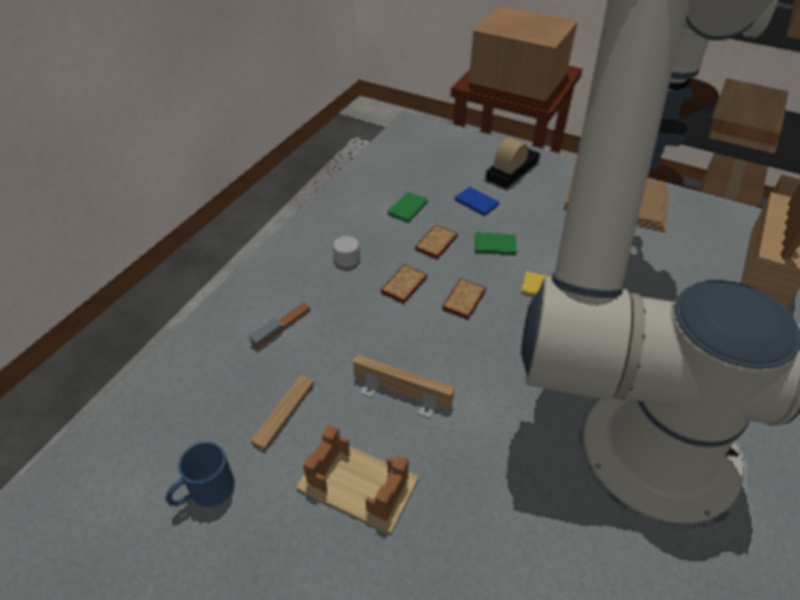

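The scene picture (800×600) shows three cork-up plaques at about (340,346), (405,371) and (352,436). The yellow (244,353), green (273,425) and (381,518), and blue (267,522) pieces are look-alikes: they have no cork or cherry rim. The fence is at (420,258), the cradle at (457,208) and the keeper at (517,255). In the side picture the plaques are at (464,298), (404,283) and (437,241), the keeper at (283,412) and the fence at (403,383).

```bash
cat > h.py <<'E'
from rig import arm
import cv2, numpy as np
np.set_printoptions(precision=4,suppress=True)
def dist(k): return np.array([k["k1"],0,0,0,0.])
def ray(k,px):
    u=cv2.undistortPoints(np.asarray(px,float).reshape(-1,1,2),k["intrinsics"],dist(k)).reshape(-1,2)
    T=k["cam_to_world"]; d=np.c_[u,np.ones(len(u))]@T[:3,:3].T
    return T[:3,3],d
def onplane(k,px,z):
    o,d=ray(k,px); return o+d*((z-o[2])/d[:,2])[:,None]
def project(k,P):
    T=np.linalg.inv(k["cam_to_world"]); r=cv2.Rodrigues(T[:3,:3])[0]
    return cv2.projectPoints(np.asarray(P,float).reshape(-1,1,3),r,T[:3,3],k["intrinsics"],dist(k))[0].reshape(-1,2)
def tri(k1,p1,k2,p2):
    o1,d1=ray(k1,[p1]);o2,d2=ray(k2,[p2]);A=np.c_[d1[0],-d2[0]]
    s=np.linalg.lstsq(A,o2-o1,rcond=None)[0]; a=o1+s[0]*d1[0];b=o2+s[1]*d2[0]
    return (a+b)/2,np.linalg.norm(a-b)
def topdown(im,k,c,half,z,mm=1.):
    "rectified view of plane z: columns = +x, rows = -y"
    n=int(2*half*1000/mm); g=(np.arange(n)-n/2)*mm/1000
    X,Y=np.meshgrid(c[0]+g,c[1]-g); P=np.stack([X,Y,0*X+z],-1)
    uv=project(k,P.reshape(-1,3)).reshape(n,n,2).astype(np.float32)
    return cv2.remap(im,uv[...,0],uv[...,1],cv2.INTER_LINEAR)
E
cat > m1.py <<'E'
from h import *
ks,kd=arm.get_calibration("scene"),arm.get_calibration("side")
S=lambda p:np.array(p)*.64-.18   # 800x600 view -> native
for n,a,b in [("A",(340,346),(464,298)),("B",(405,371),(404,283)),("C",(352,436),(437,241)),
 ("keep",(517,255),(283,412)),("fenceL",(462,281),(355,360)),("fenceR",(380,238),(452,392)),("cr1",(498,212),(300,487)),
 ("tin",(478,400),(346,241)),("mug",(563,190),(205,457))]:
    print(n,*tri(ks,S(a),kd,S(b)))
for n,p in [("baseF",[(415,211),(485,234),(498,212)]),("brush",[(514,349),(564,306)])]: print(n,onplane(ks,S(p),.01))
E
python3 m1.py
```

```text
A [ 0.4627 -0.176   0.0049] 0.003798408508185972
B [ 0.6025 -0.1544  0.005 ] 0.0021073572411109873
C [ 0.6003 -0.3217  0.0047] 0.0005088979318874257
keep [0.6405 0.259  0.0041] 0.006001882742779988
fenceL [0.5804 0.0999 0.0206] 2.485233574190108e-06
fenceR [0.3711 0.0937 0.0438] 0.004082449631373267
cr1 [0.5299 0.3708 0.003 ] 0.0009748602398911858
tin [ 0.7608 -0.1653  0.0577] 0.00019289733976149756
mug [0.6602 0.4318 0.0888] 0.0028254221654320753
baseF [[0.3615 0.2516 0.01  ]
 [0.5451 0.2733 0.01  ]
 [0.5334 0.3631 0.01  ]]
brush [[0.7538 0.0053 0.01  ]
 [0.7916 0.1662 0.01  ]]
```

```bash
cat >> h.py <<'E'
def R(z,x):
    z=np.array(z,float);z/=np.linalg.norm(z);x=np.array(x,float);x-=z*(x@z);x/=np.linalg.norm(x)
    return np.c_[x,np.cross(z,x),z]
def look(tag):
    k=arm.get_calibration("wrist");im=arm.snapshot("wrist");np.savez(f"pics/{tag}.npz",im=im,**k)
    return im,k
E
cat > m2.py <<'E'
from h import *
D=R([0,0,-1],[0,1,0])
print("q0",arm.solve_ik([.5,-.25,.25],D))
for i,p in enumerate([(.52,-.27,.25),(.58,-.19,.25),(.46,.13,.25),(.54,.22,.25)]):
    arm.move_to(np.array(p),D); im,k=look(f"w{i}"); print(arm.current_joint_positions(),arm.current_t())
    cv2.imwrite(f"pics/w{i}.png",im[:,:,::-1])
# Row of two
a=[cv2.imread(f"pics/w{i}.png") for i in range(4)]
cv2.imwrite("pics/w_all.png",cv2.resize(np.vstack([np.hstack(a[:2]),np.hstack(a[2:])]),(800,600),interpolation=cv2.INTER_AREA))
# IK feasibility at the fence
q=arm.current_joint_positions()
c=np.cos(np.radians(12));s=np.sin(np.radians(12))
for n,p,o in [("standF",(.475,.09,.05),R([0,c,-s],[0,0,1])),("back",(.475,.07,.08),R([0,-.87,-.5],[0,0,1])),("back45",(.475,.07,.08),R([0,-.7,-.7],[0,0,1])),("flat",(.475,.0,.01),R([0,.5,-.87],[0,-1,0])),("flatv",(.475,.0,.01),R([0,0,-1],[0,-1,0]))]:
    try: print(n,arm.solve_ik(np.array(p),o))
    except Exception as e: print(n,e)
E
python3 m2.py
```

```text
q0 [-32.6853  19.2131  80.3617  -0.      80.4252 -32.6853]
[-33.3715  21.581   76.6712  -0.012   81.7677 -33.2616] 1.8167
[-23.7879  23.7168  73.1883  -0.0202  83.1186 -23.7602] 2.35
[ 8.5092 12.1808 90.5987 -0.0131 77.2063  8.5839] 3.6917
[16.2364 21.3406 77.084  -0.0119 81.6305 16.2733] 4.2917
standF [-37.671   62.4769  96.9314  50.7444  90.8945 -73.834 ]
back [  35.2068   49.9815   88.5289  -45.1573   87.5869 -122.805 ]
back45 [  30.2278   40.8661   93.2349  -38.9611   76.3226 -129.6861]
flat [-28.9173  38.2877 104.2914  31.2696  57.169  129.2725]
flatv [ -7.2081  31.1103 107.9399  -0.      40.9498 172.7919]
```

View pics/w_all.png

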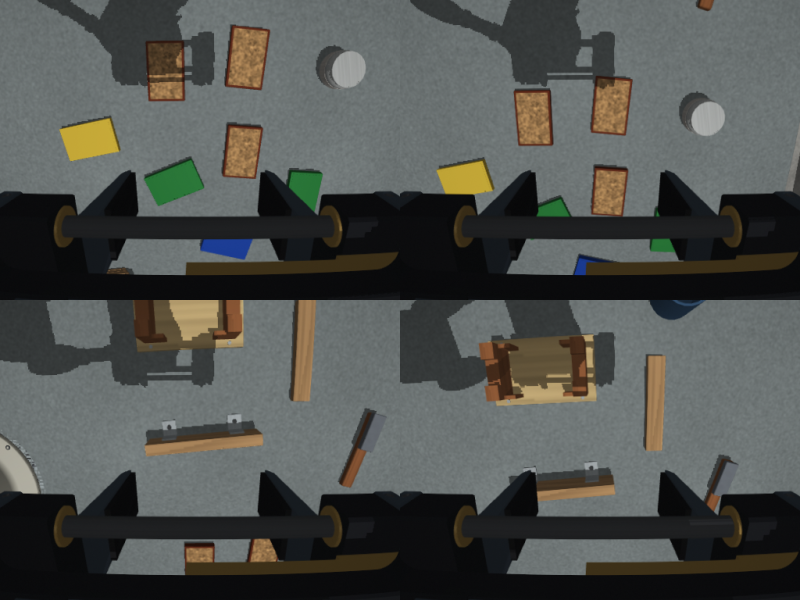

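The wrist mosaic shows the plaques clearly (top-left panel: (166,71), (247,58), (242,151)). The fence is at (203,440), the keeper at (303,350) and (655,402), and the cradle at (540,368). The three cork-faced pieces match the description. The yellow, green and blue ones are plain.

```bash
cat >> h.py <<'E'
def wood(im,sat=70):
    h=cv2.cvtColor(im,cv2.COLOR_RGB2HSV); m=cv2.inRange(h,(0,sat,25),(22,255,255))
    return cv2.morphologyEx(m,cv2.MORPH_OPEN,np.ones((3,3),np.uint8))
def rects(im,k,c,half,z,amin,amax,mm=.5,sat=70):
    "wood-coloured rectangles on plane z: (x,y), (long,short), yaw of the long axis in (-90,90]"
    m=wood(topdown(im,k,c,half,z,mm),sat); n=m.shape[0]; out=[]
    m=cv2.morphologyEx(m,cv2.MORPH_CLOSE,np.ones((7,7),np.uint8))
    for q in cv2.findContours(m,cv2.RETR_EXTERNAL,cv2.CHAIN_APPROX_NONE)[0]:
        (u,v),(w,h),_=r=cv2.minAreaRect(q); a=w*h*mm*mm
        if not amin<a<amax: continue
        b=cv2.boxPoints(r);e=max(b[1]-b[0],b[2]-b[1],key=np.linalg.norm)
        yaw=np.degrees(np.arctan2(-e[1],e[0])); yaw=(yaw+90)%180-90
        out.append((c[0]+(u-n/2)*mm/1e3,c[1]-(v-n/2)*mm/1e3,max(w,h)*mm,min(w,h)*mm,yaw))
    return np.array(out)
def load(t):
    d=np.load(f"pics/{t}.npz");return d["im"],{x:(d[x] if x!="k1" else float(d[x])) for x in("intrinsics","k1","cam_to_world")}
E
cat > m3.py <<'E'
from h import *
for t in("w0","w1"):
    im,k=load(t);print(t);print(rects(im,k,(.54,-.22),.2,.012,4500,9500))
for t in("w2","w3"):
    im,k=load(t);print(t,"keeper\n",rects(im,k,(.66,.25),.13,.016,3500,8000,sat=60),"\nfence\n",rects(im,k,(.48,.1),.12,.05,3000,9000,sat=60))
T=[topdown(*load(t),c,.13,z,.65) for t,c,z in(("w2",(.45,.32),.077),("w3",(.45,.32),.077),("w2",(.48,.1),.05),("w3",(.48,.1),.05))]
T=[cv2.resize(np.clip(x*1.6,0,255).astype(np.uint8),(400,400)) for x in T]
cv2.imwrite("pics/td.png",np.vstack([np.hstack([T[0],T[1]]),np.hstack([T[2],T[3]])[100:300]])[:,:,::-1])
E
python3 m3.py
```

```text
w0
[[  0.6027  -0.3193 101.3704  65.081   85.7636]
 [  0.4655  -0.1753  99.5     64.     -90.    ]
 [  0.604   -0.1538 100.1293  64.9101  84.7462]]
w1
[[  0.6031  -0.3187 103.7473  64.2896  85.7205]
 [  0.4663  -0.175  100.      64.5    -90.    ]
 [  0.6043  -0.1536 100.083   64.0275  84.6743]]
w2 keeper
 [[  0.6397   0.2581 165.0613  34.8476 -88.4982]] 
fence
 [[  0.4715   0.1095 199.8266  30.205    5.5089]]
w3 keeper
 [[  0.6409   0.2588 165.905   32.5794 -88.4234]] 
fence
 [[  0.5003   0.1168 140.9181  39.0154   5.5802]]
```

View pics/td.png

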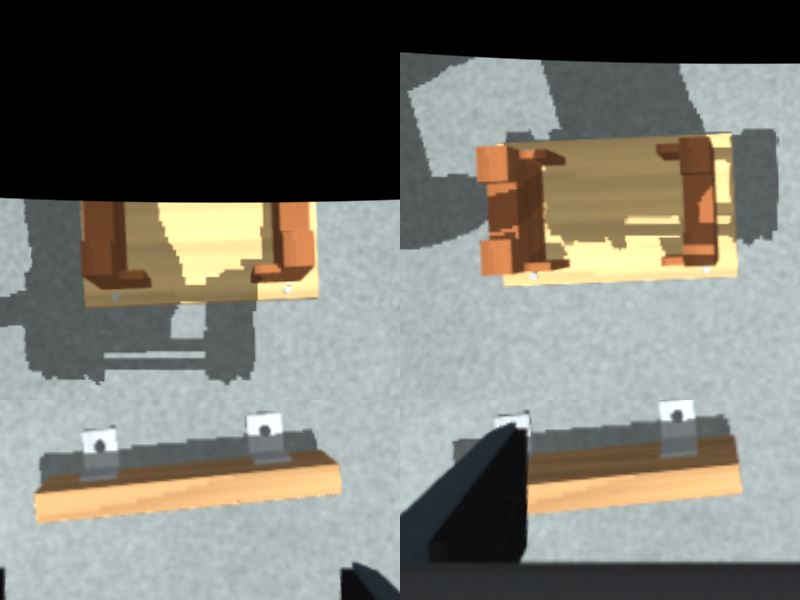

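The top-down panels give the fence's working-face top edge from (37,522) to (341,493), about 20 mm thick and yawed 5.5°. The cradle's base runs from (503,285) to (737,276), and its supports and notches are visible.

```bash
cat > act.py <<'E'
from h import *
UP=np.array([0,0,1.]); W=np.array([.4729,.0951,0]); YF=np.radians(5.45)
T=np.array([np.cos(YF),np.sin(YF),0]); N=np.array([-np.sin(YF),np.cos(YF),0])
f=lambda t,n,z:W+t*T+n*N+z*UP
D=R(-UP,N); S=lambda a:np.sin(np.radians(a)); C=lambda a:np.cos(np.radians(a))
def yawR(yaw): return R(-UP,[C(yaw),S(yaw),0])
def find(c,z,amin,amax,tag,half=.09,size=None,sat=70,dy=.05):
    "look from above c with the wrist camera; nearest matching rectangle (yaw 0..180)"
    arm.move_to(np.array([c[0],c[1]+dy,.22]),D); arm.sleep(.2)
    im,k=look(tag); r=rects(im,k,c,half,z,amin,amax,sat=sat)
    if len(r)==0: raise RuntimeError("nothing found "+tag)
    r=r[np.argmin(np.hypot(*(r[:,:2]-np.array(c[:2])).T))]; r[4]%=180
    print(tag,r,"t",arm.current_t()); return r
def pick(r,z=.0015,up=.15,close=.05):
    o=yawR(r[4]); p=np.array([r[0],r[1],0])
    arm.move_to(p+.09*UP,o); arm.move_l(p+z*UP,feed=.12); arm.grip(close)
    w=arm.current_width(); arm.move_l(p+up*UP,feed=.25)
    print("picked width",w,arm.current_width(),"F",arm.current_grasp_force()); return w
L=12.
def stand(d=.0045):
    m=N*C(L)-UP*S(L); u=N*S(L)+UP*C(L); O=R(m,u)
    c=f(0,-.0078,.0518); tcp=c+d*m
    arm.move_to(f(0,-.12,.15),O); arm.move_l(f(0,-.05,.08)+d*m,feed=.2); arm.move_l(tcp,feed=.06); arm.sleep(.2)
    print("stand force",arm.current_force())
    arm.grip(.088); arm.move_l(tcp-.11*m+.03*UP,feed=.2)
def O2(th): return R(-N*C(th)-UP*S(th),-UP*C(th)+N*S(th))
def tip(th=32.,lean=13.,h=.082,d=.0188,beta=15.):
    arm.move_to(f(0,-.02,.27),D)
    m=N*C(lean)-UP*S(lean); u=N*S(lean)+UP*C(lean)
    g=f(0,-.0115,0)+h*u-.006*m; o=O2(th); tcp=g+d*o[:,2]
    arm.move_to(tcp-.10*o[:,2]+.02*UP,o); arm.move_l(tcp,feed=.1); arm.grip(.05)
    print("tip width",arm.current_width(),arm.current_grasp_force())
    arm.move_l(tcp-.05*N+.04*UP,feed=.12)
    e=th+lean+90-beta; oe=O2(e); w=-N*C(beta)+UP*S(beta); s=N*S(beta)+UP*C(beta)  # plaque length, slate normal
    ge=f(0,-.04,.0025)+h*w+.006*s; te=ge+d*oe[:,2]
    for a in np.linspace(th,e,4)[1:]: 
        arm.move_to(te+.05*UP,O2(a)) if a==e else arm.move_to(te+(.05+.05*(e-a)/(e-th))*UP+.03*(e-a)/(e-th)*N,O2(a))
    arm.move_l(te,feed=.08); print("lay width",arm.current_width(),arm.current_force())
    arm.grip(.088); arm.move_l(te-.06*oe[:,2]+.02*UP,feed=.2)
E
python3 - <<'E'
from act import *
arm.move_to(np.array([.45,.36,.28]),D); arm.sleep(.3); look("cr0")
arm.move_to(np.array([.45,.34,.22]),D); arm.sleep(.3); look("cr1")
r=find((.466,-.175),.012,5000,9000,"A1"); pick(r); print(arm.current_t())
stand(); print(arm.current_t())
im=arm.snapshot("scene"); im2=arm.snapshot("side")
cv2.imwrite("pics/st.png",cv2.resize(np.hstack([im[110:240,200:340],im2[190:320,180:320]])[:,:,::-1],(800,371)))
E
```

```text
A1 [  0.4653  -0.1742 101.5     63.5     90.    ] t 8.0167
picked width 0.04991835047910324 0.04986836028140416 F 0.0
11.0333
stand force [-0.088   0.0302  0.2813]
15.35
```

View pics/st.png

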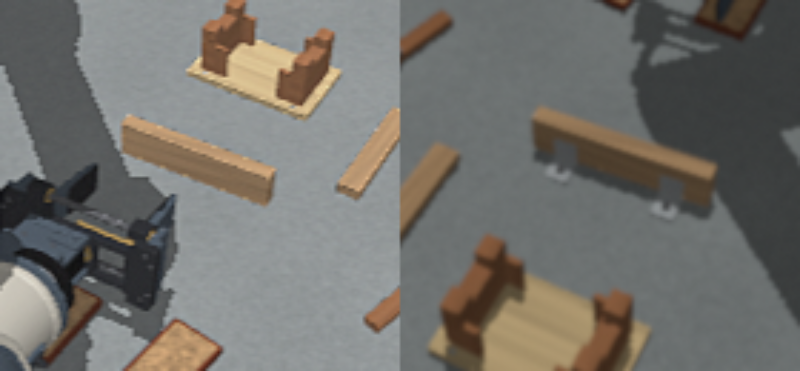

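The grip missed: the width closed to 50 mm and nothing stands at the fence. I'll look at plaque A again.

Run:
```python
from act import *
arm.move_to(np.array([.466,-.1,.25]),D); arm.sleep(.3); im,k=look("A2"); print(arm.current_ee_pos(),arm.current_t())
cv2.imwrite("pics/A2.png",np.hstack([im,load("A1")[0]])[:,:,::-1][:,:,:].astype(np.uint8)[::1])
x=cv2.imread("pics/A2.png");cv2.imwrite("pics/A2.png",cv2.resize(x,(800,300),interpolation=cv2.INTER_AREA))
print(rects(im,k,(.5,-.18),.2,.012,4000,9500))
```

```text
[ 0.4659 -0.1002  0.2493] 17.0417
[[  0.4652  -0.174  102.      63.5    -90.    ]
 [  0.6031  -0.1527 101.3752  66.456   84.6022]]
```

View pics/A2.png

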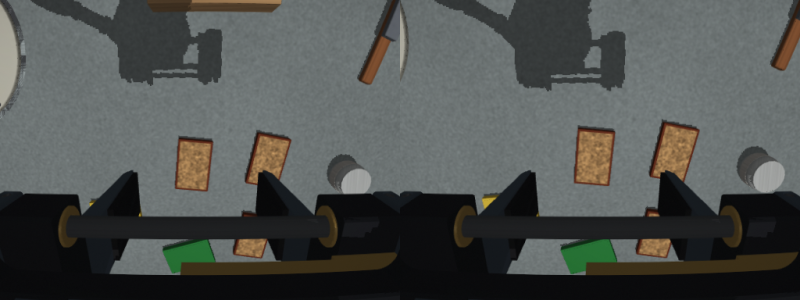

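A has not moved, so the fingers closed above or beside it. I'll descend again and check.

Run:
```python
from act import *
o=yawR(90);p=np.array([.4652,-.174,0])
arm.grip(.088);arm.move_to(p+.09*UP,o);print(arm.current_ee_pos(),arm.current_width())
arm.move_l(p+.0015*UP,feed=.12);print(arm.current_ee_pos(),arm.current_force(),arm.current_width())
im=arm.snapshot("scene"); im2=arm.snapshot("side"); im3,_=look("A3")
cv2.imwrite("pics/A3.png",cv2.resize(np.hstack([im[170:300,170:310],im2[130:260,230:370]])[:,:,::-1],(800,371)))
arm.grip(.055);print(arm.current_width(),arm.current_grasp_force());arm.sleep(.5);print(arm.current_width(),arm.current_grasp_force())
```

```text
[ 0.4658 -0.174   0.0909] 0.0878828419080629
[ 0.4658 -0.1741  0.0022] [-1.1487  0.0482  0.5425] 0.08791329528610035
0.054762878285828244 0.0
0.05479034511739515 0.0
```

View pics/A3.png

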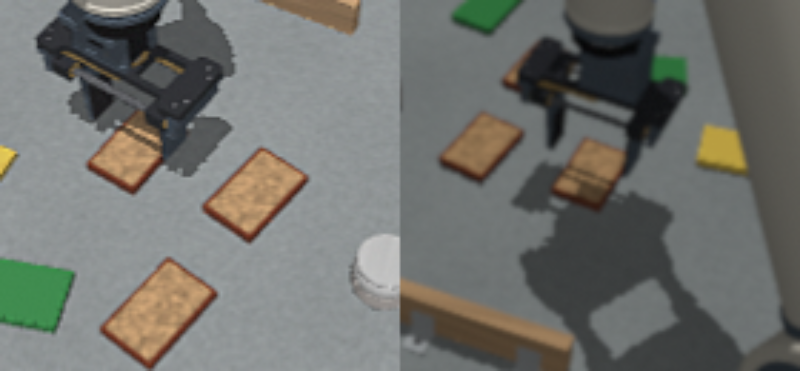

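Run:
```python
from act import *
im3,k=look("A4"); a=load("A3")[0]
cv2.imwrite("pics/A4.png",cv2.resize(np.hstack([a[180:340],im3[180:340]])[:,:,::-1],(800,125)))
b=cv2.imread("pics/A4.png")
cv2.imwrite("pics/A4.png",np.vstack([cv2.resize(x[190:330,60:460][:,:,::-1],(800,280),interpolation=cv2.INTER_CUBIC) for x in(a,im3)]))
s=arm.snapshot("scene");np.save("pics/s4.npy",s)
arm.grip(.03);print(arm.current_width(),arm.current_grasp_force())
```

```text
0.030070545944018107 0.0
```

View pics/A4.png

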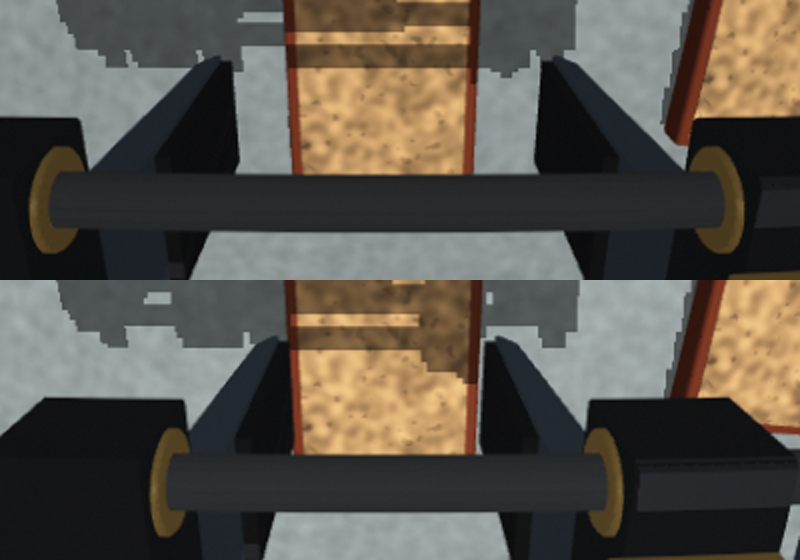

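At the "55 mm" reading, the finger tips appear just outside the plaque's edges (289 and 483 px against 289 and 478). I'll look at the state after closing to 30 mm.

Run:
```python
from act import *
im3,k=look("A5"); s=arm.snapshot("scene")
cv2.imwrite("pics/A5.png",np.vstack([cv2.resize(im3[190:330,60:460],(800,280),interpolation=cv2.INTER_CUBIC),cv2.resize(np.hstack([np.load("pics/s4.npy")[190:250,180:265],s[190:250,180:265]]),(800,282),interpolation=cv2.INTER_CUBIC)])[:,:,::-1])
print(arm.current_ee_pos(),arm.current_force(),arm.current_width(),arm.current_grasp_force())
```

```text
[ 0.4652 -0.174   0.0015] [-0.0876 -0.1235 -0.1279] 0.029834934319442074 0.0
```

View pics/A5.png

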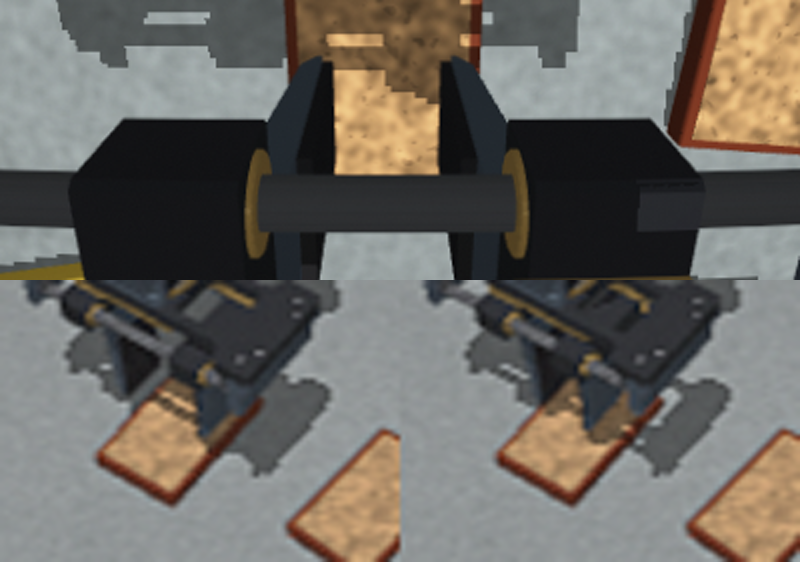

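The fingers close above the plaque. The wrist picture puts the real fingertips about 30 mm behind the stated TCP. I'll do a guarded descent beside the plaque to find the true contact height.

Run:
```python
from act import *
arm.grip(.088); p=np.array([.4652,-.174,.0015]); f0=arm.current_force()
print(arm.solve_ik(p-.04*UP,yawR(90)))
for z in np.arange(0,-.040,-.0015):
    try: arm.move_l(np.array([p[0],p[1],z]),feed=.04)
    except Exception as e: print("stop",z,repr(e));break
    arm.sleep(.1); F=arm.current_force()-f0
    if F[2]>2.5 or abs(F).max()>6: print("contact",z,F); break
print(z,F,arm.current_ee_pos())
```

```text
[-27.3994  37.2881 106.5657  -0.      36.1462 -27.3994]
contact -0.0375 [-3.334  -0.3835 14.4931]
-0.0375 [-3.334  -0.3835 14.4931] [ 0.4654 -0.1741 -0.037 ]
```

Contact comes at a commanded z of about −36.5 mm, which matches the wrist-camera estimate. The true fingertips sit about 36.5 mm short of the nominal TCP, so I'll compensate for that everywhere.

```bash
python3 - <<'E'
s=open('act.py').read()
head,rest=s.split("L=12.")
i=head.index("def pick")
body=head[i:]+"L=12."+rest
body=body.replace("arm.move_to(","mt(").replace("arm.move_l(","ml(").replace("th=32.","th=42.").replace("beta=15.","beta=16.")
w='''E=.0365  # true finger tips lie this far behind the nominal TCP (measured)
def mt(p,o): arm.move_to(np.asarray(p)+E*o[:,2],o)
def ml(p,o=None,feed=.15):
    o=arm.current_tool_rot() if o is None else o
    arm.move_l(np.asarray(p)+E*o[:,2],feed=feed)
def tipnow(): return np.array(arm.current_ee_pos())-E*np.array(arm.current_tool_rot())[:,2]
'''
open('act.py','w').write(head[:i]+w+body)
E
python3 - <<'E'
from act import *
p=np.array([.4652,-.174,0]); ml(p+.09*UP); r=[p[0],p[1],0,0,90]
w=pick(r)
if w>.058:
    stand(); mt(f(0,-.14,.2),D); 
    print(arm.current_t())
im=arm.snapshot("scene"); im2=arm.snapshot("side")
cv2.imwrite("pics/st2.png",cv2.resize(np.hstack([im[110:240,200:340],im2[190:320,180:320]])[:,:,::-1],(800,371)))
E
```

```text
picked width 0.06369917456184232 0.06350338094727849 F 29.999483227729797
stand force [-0.68    0.0512  0.729 ]
39.3583
```

View pics/st2.png

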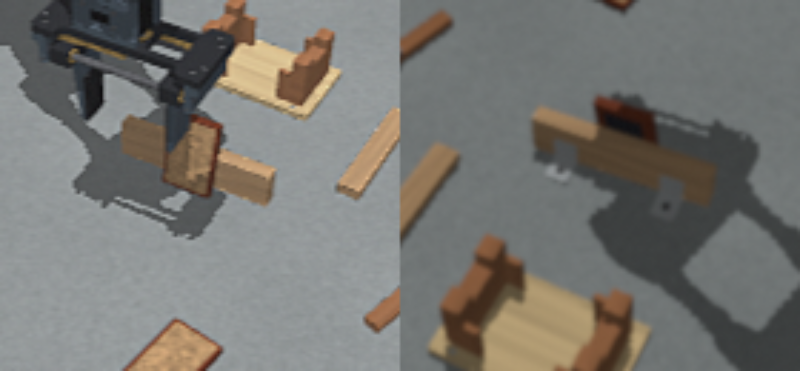

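Plaque A stands leaning on the fence at (192,155) in the crop, cork towards the robot, slate visible from the side at (626,120). Next I'll tip it.

Run:
```python
from act import *
tip(); print(arm.current_t())
r=find(f(0,-.09,0),.012,4500,9500,"A_l"); im,k=load("A_l")
s=arm.snapshot("scene")
c1=lambda m:topdown(m,arm.get_calibration("scene"),(.47,.03),.12,.012,.6)
cv2.imwrite("pics/A_l.png",np.hstack([topdown(im,k,(.47,.03),.12,.012,.6),cv2.resize(s[110:250,190:330],(400,400))])[:,:,::-1])
# cradle views
V=[cv2.resize(topdown(*load(t),(.45,.315),.11,z,.55),(400,400))[60:345] for t in("cr0","cr1") for z in(.077,.01)]
cv2.imwrite("pics/cr.png",np.clip(np.vstack([np.hstack(V[:2]),np.hstack(V[2:])])[:,:,::-1]*1.4,0,255))
```

```text
tip width 0.06397398910083982 30.000270903110504
lay width 0.0641927921658656 [ 0.9232 -0.354  -1.3924]
47.375
A_l [  0.4825   0.008  101.3474  63.9093  95.5993] t 48.5417[ WARN:0@9.070] global loadsave.cpp:1063 imwrite_ Unsupported depth image for selected encoder is fallbacked to CV_8U.
```

View pics/A_l.png

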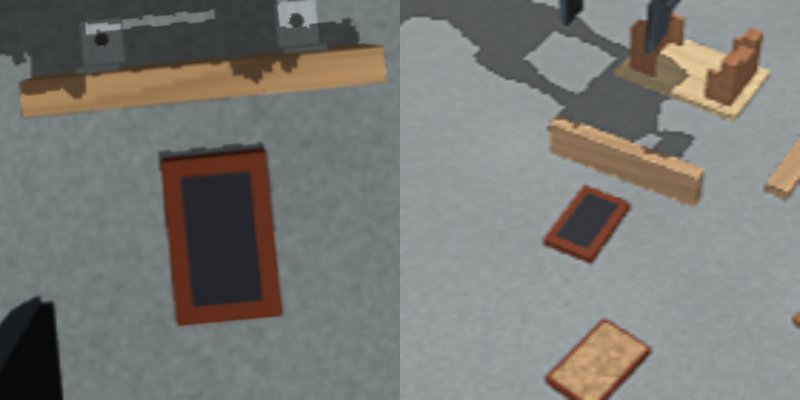

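View pics/cr.png

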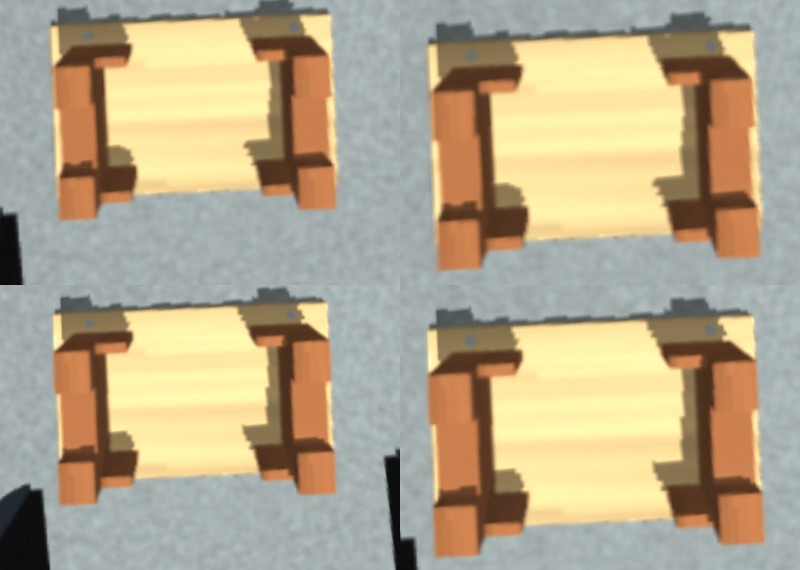

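A now lies slate up in front of the fence, at (222,237) in the left panel. The cradle's base corners, at (429,43) and (752,30) in the right panels, give its centre at (0.447,0.317) and yaw 2.3°. The support tops agree with this at z = 0.077. Next I'll place A, then do B.

```bash
cat >> act.py <<'E'
CR=np.array([.447,.317,0]); CY=2.3
def col(tag,r,z):
    im,k=load(tag); return np.median(topdown(im,k,r[:2],.01,z,1).reshape(-1,3),0)
def place(i):
    o=yawR(180+CY); mt(CR+.15*UP,o); print("carry width",arm.current_width())
    b=.0115+.012*i
    ml(CR+(b+.025)*UP,feed=.15); f0=np.array(arm.current_force()); ml(CR+(b+.001)*UP,feed=.04); arm.sleep(.1)
    print("place dF",np.array(arm.current_force())-f0,"w",arm.current_width())
    arm.grip(.078); ml(CR+.15*UP,feed=.25)
def check(i):
    z=.022+.012*i; r=find(CR,z,4500,9500,f"chk{i}",half=.06,sat=90,dy=.03); print("in cradle:",col(f"chk{i}",CR,z))
def flip_pick(c,tag):
    w=pick(find(c,.012,4500,9500,tag))
    if w<.06: raise RuntimeError("missed pick")
    stand(); mt(f(0,-.14,.2),D); tip(); relay(tag)
def relay(tag):
    r=find(f(0,-.09,0),.012,4500,9500,tag+"l"); print("top colour",col(tag+"l",r,.012))
    w=pick(r,up=.16)
    if w<.06: raise RuntimeError("missed repick")
E
python3 - <<'E'
from act import *
relay("A"); place(0); check(0)
flip_pick((.6035,-.1535),"B")
print(arm.current_t(),arm.current_width())
E
```

```text
Al [  0.4825   0.0081 101.2641  64.0539  95.5916] t 49.0917
top colour [36. 38. 43.]
picked width 0.06368221960928122 0.06358274480935139 F 29.999471604824066
carry width 0.06351316784417867
place dF [-0.5298  0.3394 -1.2459] w 0.06357328087917477Traceback (most recent call last):
  File "<stdin>", line 2, in <module>
  File "act.py", line 56, in check
    z=.022+.012*i; r=find(CR,z,4500,9500,f"chk{i}",half=.06,sat=90,dy=.03); print("in cradle:",col(f"chk{i}",CR,z))
                     ~~~~^^^^^^^^^^^^^^^^^^^^^^^^^^^^^^^^^^^^^^^^^^^^^^^^^
  File "act.py", line 11, in find
    if len(r)==0: raise RuntimeError("nothing found "+tag)
                  ^^^^^^^^^^^^^^^^^^^^^^^^^^^^^^^^^^^^^^^^
RuntimeError: nothing found chk0
```

```bash
cat >> act.py <<'E'
def check(i,tag=None):
    z=.022+.012*i
    if tag is None:
        tag=f"chk{i}_{arm.current_t():.0f}"; arm.move_to(np.array([CR[0],CR[1]+.03,.22]),D); arm.sleep(.2); look(tag)
    im,k=load(tag); t=topdown(im,k,CR,.06,z,.5).astype(int)
    m=((t[...,0]-t[...,2]<12)&(t.max(-1)<75)).astype(np.uint8)   # slate: dark, not brown
    m=cv2.morphologyEx(m,cv2.MORPH_OPEN,np.ones((5,5),np.uint8))
    q=max(cv2.findContours(m,0,2)[0],key=cv2.contourArea,default=None)
    (u,v),s,a=cv2.minAreaRect(q); print(tag,"slate offset mm",(u-120)*.5,-(v-120)*.5,"size mm",np.array(s)*.5,"ang",a,"col",col(tag,CR,z))
E
python3 - <<'E'
from act import *
check(0,"chk0")
flip_pick((.6035,-.1535),"B")
print(arm.current_t(),arm.current_width())
E
```

```text
chk0 slate offset mm 2.670124053955078 0.24680328369140625 size mm [40.8074 76.6187] ang 87.70938873291016 col [41. 43. 48.]
B [  0.6045  -0.1525 101.4906  64.0993  84.8056] t 59.7417
picked width 0.06396718141107897 0.06344668071796235 F 29.999378621578217
stand force [ 0.701  -0.3546 -2.5749]
tip width 0.06392700825755658 30.0003120303154
lay width 0.06397861324995635 [-0.5135  0.0781 -2.3402]
Bl [  0.4826   0.0081 101.2948  63.8814  95.7106] t 76.6667
top colour [36. 38. 43.]
picked width 0.06373093534994738 0.06383301613482968 F 29.99960571527481
79.55 0.06383301613482968
```

Run:
```python
from act import *
place(1); check(1)
flip_pick((.603,-.319),"C"); place(2); check(2)
print(arm.current_t())
r=find((.640,.2585),.016,3500,8000,"K",half=.12,sat=60,dy=.03); print(r)
```

```text
carry width 0.06344365222295062
place dF [ 0.3022  0.3393 -0.1367] w 0.0633274304860984
chk1_83 slate offset mm 2.4034080505371094 0.20316696166992188 size mm [40.9161 76.6395] ang 87.68627166748047 col [41. 43. 49.]
C [  0.586   -0.3526 102.4665  64.1566  85.6013] t 87.7083
picked width 0.06393088748008428 0.06374574956238176 F 29.99957710504532
stand force [-0.9201 -0.087   1.8333]
tip width 0.0640215976853449 29.999637007713318
lay width 0.0639197403027507 [-0.1795  0.2878 -0.5929]
Cl [  0.4824   0.008  101.3377  63.9089  95.5412] t 105.05
top colour [36. 38. 43.]
picked width 0.06385158404624403 0.06400443674122035 F 29.999674558639526
carry width 0.06422970129430113
place dF [ 0.0147 -0.5561 -1.0021] w 0.06361494922255302
chk2_112 slate offset mm 2.4332427978515625 0.1939697265625 size mm [40.931  76.5371] ang 87.56334686279297 col [41. 43. 49.]
113.45
K [  0.6422   0.2593 166.4099  30.4493  91.5724] t 114.525
[  0.6422   0.2593 166.4099  30.4493  91.5724]
```

C had been knocked about 3.5 cm aside; the fresh look before the pick caught it. Now the keeper.

Run:
```python
from act import *
w=pick([.6422,.2593,0,0,91.57],z=.003,up=.19,close=.02)
assert w>.026
o=yawR(180+CY); mt(CR+.16*UP,o); print(arm.current_width())
k0=.063+.003
ml(CR+(k0+.03)*UP,feed=.12); f0=np.array(arm.current_force()); ml(CR+(k0+.001)*UP,feed=.03); arm.sleep(.1)
print("dF",np.array(arm.current_force())-f0,arm.current_width())
arm.grip(.06); ml(CR+.17*UP,feed=.2)
arm.move_to(np.array([CR[0],CR[1]+.03,.26]),D); arm.sleep(.3); im,k=look("Kf")
s=[arm.snapshot(n) for n in("scene","side")]
cv2.imwrite("pics/Kf.png",np.hstack([cv2.resize(topdown(im,k,CR,.12,.079,.6),(400,400)),cv2.resize(s[1][240:370,170:300],(400,400))])[:,:,::-1])
np.save("pics/fin.npy",s[0]); print(arm.current_t())
```

```text
picked width 0.029782755023720058 0.029430791163917305 F 29.9997478723526
0.02995381435081326
dF [ 0.0488 -0.3686 -1.1261] 0.0299442569023451
124.2
```

View pics/Kf.png

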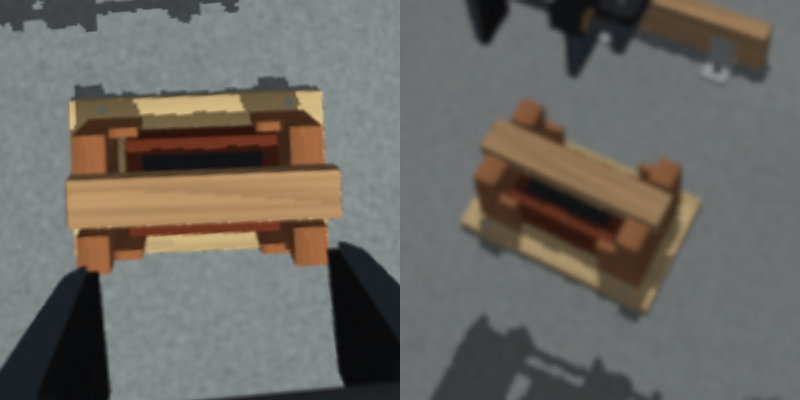

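The keeper lies across both supports between the notch blocks: its edges are at rows 170–225 against block gaps at about 172–232. Its apparent length at z = 0.079 is about 165 mm, so it is seated at the right height. The slate-up stack shows beneath it and the gripper is clear.

Run:
```python
from act import *
arm.sleep(.3); print(arm.sign_off())
```

```text
the job is handed in; nothing more can be done
None
```

Three plaques were on the bench: all are flipped and stacked slate up in the cradle, the keeper bar is seated in the notches, and the job was handed in at about 125 s.

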